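# Close and pin the valve drain box

### The arm

A 7-joint arm with a two-finger parallel gripper is mounted at the origin on the work surface. World frame = base frame: x ahead of the robot, y to its left, z up, the work surface at z = 0. Lengths are in m, angles in rad, forces in N, time in s.
With the tool pointing down it reaches from about 0.35 to 0.9 m from the base axis. Payload 8.1 kg.
Tool frame: the origin (TCP) lies between the finger pads; the fingertips stand ahead of it and the grasp point (between the pads) is the TCP (arm.nose_length is the z of the fingertips in the tool frame, in m); z points along the fingers, y is the line along which they close (so a half turn about z gives the same grasp; the last joint's range is limited). The gripper opens to 92 mm and grips with 3 to 60 N. Pads are 19 mm wide; open, the fingers measure 130 mm over their backs; the gripper's body (75 mm by 190 mm) begins 47 mm behind the grasp point.
Start: joints at [-1.395, 0.434, 0.025, 1.573, -0.012, 1.134, -0.075], TCP at [0.172, 0.601, 0.246] pointing down, gripper open.
Joint ranges: [-2.62, 2.62], [-0.44, 2.09], [-1.27, 1.32], [0.08, 2.57], [-1.32, 4.46], [0.12, 2], [-2.74, 2.74]. Speed limits (rad/s): [2.22, 2.22, 3.01, 3.01, 3.14, 3.14, 3.14].

### API

Orientations are given as a rotation vector (axis times angle).
In Python, from cell import sensors, optics, arm gives the robot as it stands.
- The arm moves only by the tool arm_command, never from a script. Its argument "deltas" is one flat list of numbers, 7 for each row, row after row: the turn, a rotation vector about the world's x, y, z as a fraction of full scale, then the shift along the world's x, y, z as a fraction of full scale, then the finger opening in mm, from 0 to 91.8. In form: [wx, wy, wz, dx, dy, dz, fingers, wx, wy, wz, dx, dy, dz, fingers, ...]. A call has 1 to 20 rows; each row is the pose to reach, as a shift and turn from the pose commanded when the call began; what a row does not reach only later rows make up. Full scale, the value 1, is 1 m for a shift and 90 degrees for a turn. A row lasts 1/10 s, in which the tool goes at most 50 mm and 8.59 degrees, less where a joint would pass 70% of its speed; a pose out of reach is approached as far as the arm can. A call with a number of a shift or a turn outside -1 to 1 is refused whole. A call with a gripper value outside its range is refused whole. The fingers move at their own pace and stop on an object; "force" is the grip in N (left out, the last holds). Time passes only in rows, so rows that repeat a pose let the fingers close. It gives the time, the measured TCP pose, the force, the opening and the grip force at its end, in the units of the state.
- sensors.observe(): the state, without advancing time (a new reading comes with each control period).
- optics.get_image(name): name is "scene" or "side" or "wrist"; returns the picture (420x560x3 uint8, blue, green, red); there is no depth.
- optics.calibration(name): a dict with "camera_matrix" (3x3 intrinsics, pixels), "rvec" (rotation vector, rad) and "tvec" (3), from world to camera coordinates, as OpenCV has them. Camera axes: x right, y down, z forward; pixel columns grow to the right and rows downward; lengths in m; the calibration is good to about 2 mm. A picture is of the moment at which its call begins: read the wrist's pose just before it. calibration takes no time and is no camera call; for the wrist camera it gives the pose at the moment of the call.
- arm.sign_off(): hands the job in; it is judged then, once.
The state is a dict: "clock": time; "joints": joint angles; "dq": joint speeds; "joint_efforts": joint torques, N m; "position": TCP position; "ee_rot": TCP orientation; "force": force on the tool from outside, world axes, zero at the start; "ft_torque": the same for the moment, N m; "width": opening from 0.0 (shut) to 1.0 (fully open); "gripper_force": force on a finger pad.
Only numpy, scipy, OpenCV 4.12 (cv2) and the standard library are available. Lean on these libraries where they do the work, as an engineer would, in place of code of your own. Each camera call takes 0.05 s, during which the arm holds its last target. There are 200 camera calls.

### The job

Put every stripped valve part that lies loose on the bench (square cartridge valves, black valve block, brass collar) into the well of the drain box. Then slide the blue cover over the well until it is fully home and square against its far stop: it jams when one end gets ahead, so push its two red posts by turns. Lock it with both yellow pins, one down through each brass eye until its flange sits on the eye, and leave the oil bottle, jar and spanner alone.

Things in the scene. Friction and masses are not known exactly. Their poses are not given: they have to be found in the camera images.
- drainbox: fixed metal box on the bench, 265 (x) by 380 mm (y), outline x -145 to +120. Origin at bench level; x points away from the robot side to the far stop, z up. Flat deck at z = 50 mm carries the cover. Open well: x -15 to +90, y -125 to +125, floor z = 6 mm. Guide rails along both ends: |y| 173 to 190, with lips reaching in to |y| = 159 mm, lip top z = 64.5 mm.
- hood (a point): centre of the top of the fixed grey hood over the parked cover: drain box x -145 to -18, |y| < 118 mm, top z = 64.5 mm. It always hides the cover's near edge, so the cover can be pushed at its posts only.
- farstop (a point): middle of the top edge of the far stop, a fixed block from drain box x = 90 to 120 mm, top z = 62 mm, against which the cover's far edge comes to rest.
- cover: captive blue sliding plate 120 (x, sliding direction) by 310 (y) by 6 mm, 0.9 kg. Origin: centre of its underside, on the deck; x as the drain box. Shoes 90 mm long at both ends, 3 mm play to each rail. Open: origin near drain box x = -65 mm; fully home: x = +30. If one end leads by over 22 mm (0.08 rad) it jams until the other end is pushed. Moves at 3 to 8 N.
- post_left (a point): top centre of the red push post at the cover's +y end: upright, round, dia 12 mm, 45 mm tall above the cover (top 51 mm above the cover's underside), at cover x = -30, y = +140 mm. Push it in drain box +x.
- post_right (a point): the same at the cover's -y end: cover x = -30, y = -140 mm.
- well (a point): centre of the well's floor: drain box x = 37.5, y = 0, z = 6 mm; clear opening 105 mm (x) by 250 mm (y), 44 mm deep below the deck on which the cover slides.
- eye_left (a point): centre of the left (+y) brass eye's hole at its upper face (drain box x 75, y +140, z 66.5 mm): round hole dia 13 mm, vertical, through the 8 mm plate, then through the cover's 20 mm square hole (at cover x 45, y +-140 mm; under the eye when home), then a free pocket down to z = 6 mm. Eye plate: brass, x 58 to 92, |y| 120 to 190 mm.
- eye_right (a point): the same for the right (-y) eye, at y = -140 mm.
- pinstand: fixed wooden block 50 (x) x 130 (y) x 48 mm high, origin at the centre of its underside, two 11 mm holes at local y = +40 and -40 mm that hold the pins by their flanges.
- pin1: loose lock pin, standing in the pinstand: steel shaft dia 8, 40 mm long with a tapered tip, flange dia 22 x 4 mm, yellow round grip dia 16 x 38 mm above the flange. Origin on its axis at the flange's underside; z runs up, away from the tip. 60 g.
- pin2: loose lock pin, standing in the pinstand: steel shaft dia 8, 40 mm long with a tapered tip, flange dia 22 x 4 mm, yellow round grip dia 16 x 38 mm above the flange. Origin on its axis at the flange's underside; z runs up, away from the tip. 60 g.
- pin1_tip (a point): tip of pin1's shaft, 40 mm below the flange's underside.
- pin2_tip (a point): tip of pin2's shaft, likewise.
- cartridge1: loose cartridge valve lying on its side: dark square body 36 x 22 x 22 mm, brass nose dia 16 x 18 mm, 54 mm overall. Origin on its axis, 11 mm above what it lies on; x runs along the part to the nose tip (body x -28 to +8 mm, nose +8 to +26). 120 g. Grip it across the 22 mm body. May be absent.
- cartridge2: a second one, same: loose cartridge valve lying on its side: dark square body 36 x 22 x 22 mm, brass nose dia 16 x 18 mm, 54 mm overall. Origin on its axis, 11 mm above what it lies on; x runs along the part to the nose tip (body x -28 to +8 mm, nose +8 to +26). 120 g. Grip it across the 22 mm body. May be absent.
- valveblock: loose black valve block 44 (x) x 30 (y) x 26 mm (z) with copper ports on top, 180 g, origin at its middle (13 mm above the bench). May be absent.
- collar: loose brass collar, a ring of outer dia 40, bore 24, 20 mm high, lying flat, origin at its middle (10 mm above the bench), 100 g. May be absent.
- oil: bystander: amber oil bottle, dia 52 x 130 mm, origin at its underside.
- jar: bystander: glass jar with green cap, dia 56 x 70 mm, origin at its underside.
- spanner: bystander: spanner lying on the bench, 160 mm long along its x, origin under its middle.
Mind the look-alikes: they are no part of the job. Leave any purple look-alike of the cartridge1 alone.

How it is judged:
By the outcome, as a careful person would: the job done as asked, in the order asked, and still so for the second after the job is handed in, with the robot touching nothing.
Of cartridge1, cartridge2, valveblock, collar only 2 to 4 are there at a start; the rules pass over those that are not, and their reading is None.
At some moment in a run one of cartridge1, cartridge2, valveblock, collar may be knocked a few centimetres aside while the robot is not near it.
It also fails if it takes over 210 s, if anything falls off the work surface, if the arm or the gripper's body presses on something with over 40 N, if the wrist force passes 120 N, or if a joint passes its speed limit or range.

## Working session

There is one attempt and no reset: what is moved stays moved. The work goes in short steps, Python scripts to look and compute and a tool call to move; the robot and the scene stay as the last step left them, time stands still between calls to the robot, and variables do not carry over. Pictures are saved under pics/ and viewed, at most 14 in all, crops included, and the job is handed in when it is done.

Besides the shell and the picture viewer there is one more tool, called after "Request:" as name(argument=value, ...) on one line, values as JSON. arm_command: Moves the arm, as the interface text tells. Its arguments: {"type":"object","properties":{"deltas":{"type":"array","items":{"type":"number"}},"force":{"type":"number"}},"required":["deltas"]}

```bash
mkdir -p pics; ls; cat > h.py <<'E'
import numpy as np, cv2
from cell import sensors, optics, arm
def cal(n):
    c=optics.calibration(n); R=cv2.Rodrigues(np.array(c["rvec"],float))[0]
    return np.array(c["camera_matrix"],float),R,np.array(c["tvec"],float).ravel(),np.array(c["rvec"],float)
def ray(n,px,z,c=None):
    K,R,t,_=c or cal(n); d=R.T@np.linalg.solve(K,[px[0],px[1],1.]); o=-R.T@t
    return o+d*(z-o[2])/d[2]
def proj(n,P,c=None):
    K,R,t,rv=c or cal(n); return cv2.projectPoints(np.array(P,float).reshape(-1,3),rv,t,K,None)[0].reshape(-1,2)
def st():
    s=sensors.observe(); print({k:np.round(s[k],4).tolist() for k in("clock","position","ee_rot","force","width","gripper_force","joints")})
E
python3 - <<'E'
from h import *
st(); print(arm.nose_length)
for n in("scene","side","wrist"):
    im=optics.get_image(n); cv2.imwrite(f"pics/{n}0.png",im)
    K,R,t,_=cal(n); print(n,K.round(1).tolist(),(-R.T@t).round(3),R[2].round(3))
a=cv2.imread("pics/scene0.png");cv2.imwrite("pics/scene0b.png",cv2.resize(a,(800,600),interpolation=cv2.INTER_CUBIC))
a=cv2.imread("pics/side0.png");cv2.imwrite("pics/side0b.png",cv2.resize(a,(800,600),interpolation=cv2.INTER_CUBIC))
E
```

```text
pics
{'clock': 0.0, 'position': [0.1719, 0.6004, 0.2449], 'ee_rot': [-0.4366, -3.111, 0.0025], 'force': [-0.2077, 0.218, -0.0593], 'width': 0.9999, 'gripper_force': 0.0, 'joints': [-1.3946, 0.4352, 0.0249, 1.5741, -0.0116, 1.134, -0.0751]}
0.019
scene [[524.5, 0.0, 270.5], [0.0, 524.5, 213.7], [0.0, 0.0, 1.0]] [ 1.447 -0.426  0.975] [-0.674  0.354 -0.649]
side [[408.0, 0.0, 275.8], [0.0, 408.0, 212.1], [0.0, 0.0, 1.0]] [-0.084 -0.503  0.614] [ 0.622  0.58  -0.527]
wrist [[361.4, 0.0, 280.2], [0.0, 361.4, 211.8], [0.0, 0.0, 1.0]] [0.098 0.622 0.383] [ 0.273 -0.078 -0.959]
```

View pics/scene0b.png

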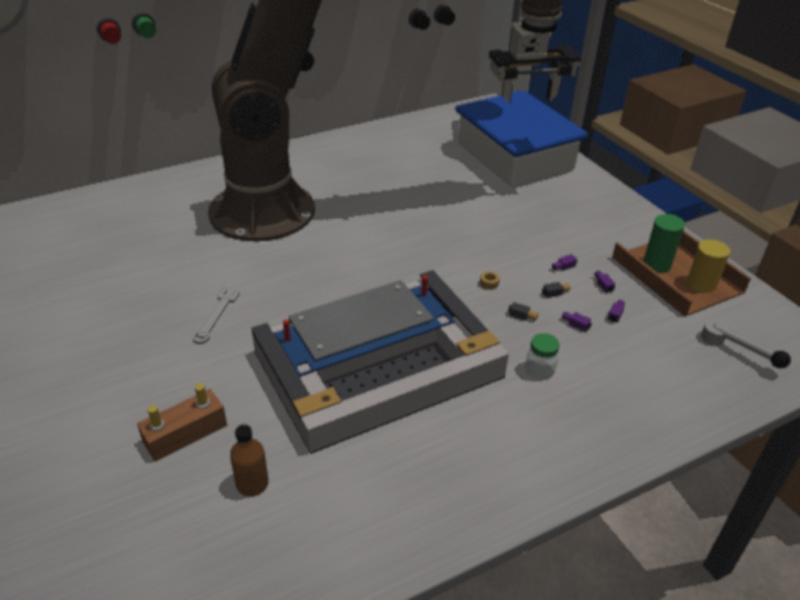

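View pics/side0b.png

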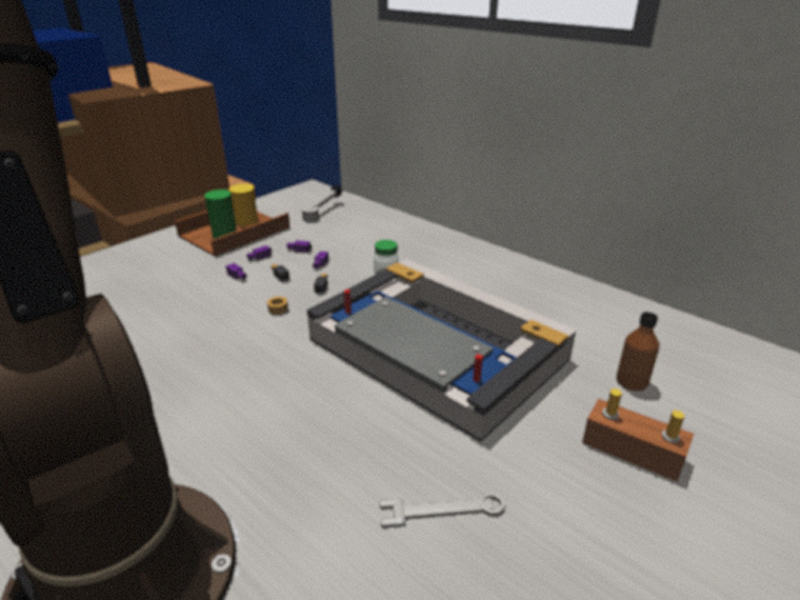

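Candidates in the scene picture (800 px wide): dark cartridges at (556,289) and (523,312), with brass noses. Purple look-alikes are at (565,262), (605,281), (577,320) and (617,310). The collar is at (489,280). I see no valve block. The pin stand is at (183,424). I'll check these in one close crop.

```bash
python3 - <<'E'
import cv2
a=cv2.imread("pics/scene0.png")[170:320,165:445]
a=cv2.convertScaleAbs(a,alpha=1.6,beta=10)
cv2.imwrite("pics/c1.png",cv2.resize(a,(800,429),interpolation=cv2.INTER_CUBIC))
E
```

```text
(no output)
```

View pics/c1.png

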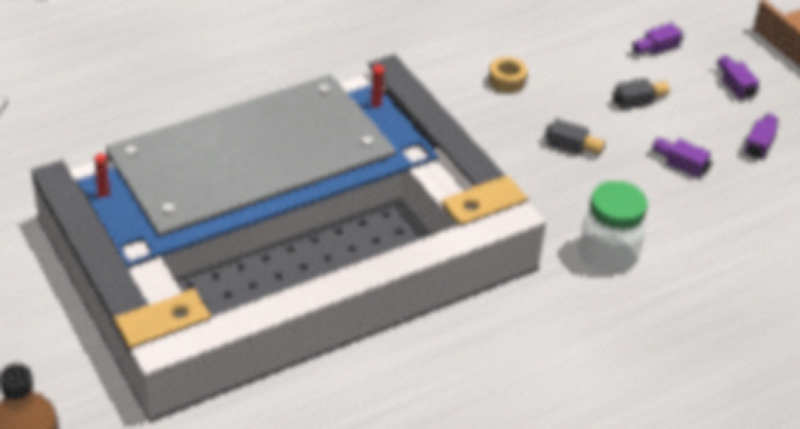

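The crop confirms two dark cartridges with brass noses at crop (570,138) and (640,92), and the brass ring at (508,74). The purple parts stay where they are, and there is no valve block.

```bash
python3 - <<'E'
from h import *
from scipy.optimize import least_squares
c=cal("scene"); f=lambda p:(p[0]/2.857+165,p[1]/2.86+170)
B=[(75,-140,66.5),(75,140,66.5),(-95,-140,101),(-95,140,101),(120,-190,0),(120,190,0)]
P=[(180,312),(471,205),(101,156),(378,69),(152,418),(540,268)]
obs=np.array([f(p) for p in P])
def W(q,b): b=np.array(b)/1000.; cc,s=np.cos(q[2]),np.sin(q[2]); return np.c_[q[0]+cc*b[:,0]-s*b[:,1],q[1]+s*b[:,0]+cc*b[:,1],b[:,2]]
r=least_squares(lambda q:(proj("scene",W(q,B),c)-obs).ravel(),[.6,-.05,0],loss="soft_l1")
print(r.x.round(4),(proj("scene",W(r.x,B),c)-obs).round(1).tolist()); print("eyes,well",W(r.x,B[:4]+[(37.5,0,6)]).round(4).tolist())
for n,p,z in[("A bodyend",(549,140),.011),("A tip",(603,146),.008),("B end",(614,96),.011),("B tip",(668,89),.008),("ring",(508,74),.015),("jar",(617,203),.07)]: print(n,ray("scene",f(p),z,c).round(4))
for n,p,z in[("pinL",(153,409),.09),("pinR",(199,387),.09),("oiltop",(244,432),.13),("oilbase",(250,480),0.01)]: print(n,ray("scene",(p[0]/1.4286,p[1]/1.4286),z,c).round(4))
for n,p,z in[("pin",(615,392),.09),("pin",(677,414),.09),("ring",(278,303),.015),("A",(321,284),.011),("B",(281,272),.011)]: print("side",n,ray("side",(p[0]/1.4286,p[1]/1.4286),z).round(4))
E
```

```text
[0.5905 0.0143 0.0047] [[0.4, -0.5], [0.3, -0.5], [-0.2, -0.3], [-0.0, -1.0], [-0.4, 2.1], [-0.2, 0.9]]
eyes,well [[0.6662, -0.1253, 0.0665], [0.6649, 0.1547, 0.0665], [0.4962, -0.1261, 0.101], [0.4949, 0.1539, 0.101], [0.628, 0.0145, 0.006]]
A bodyend [0.5742 0.3064 0.011 ]
A tip [0.6028 0.3511 0.008 ]
B end [0.5472 0.4046 0.011 ]
B tip [0.56   0.4638 0.008 ]
ring [0.4727 0.3245 0.015 ]
jar [0.7247 0.2671 0.07  ]
pinL [ 0.5861 -0.3838  0.09  ]
pinR [ 0.5725 -0.3064  0.09  ]
oiltop [ 0.7279 -0.2794  0.13  ]
oilbase [ 0.7217 -0.2818  0.01  ]
side pin [ 0.569  -0.3063  0.09  ]
side pin [ 0.5821 -0.3849  0.09  ]
side ring [0.4695 0.323  0.015 ]
side A [0.5799 0.3229 0.011 ]
side B [0.5559 0.4257 0.011 ]
```

Request:
arm_command(deltas=[0, 0, 0, 0.29, -0.22, 0.07, 91, 0, 0, 0, 0.29, -0.22, 0.07, 91, 0, 0, 0, 0.29, -0.22, 0.07, 91, 0, 0, 0, 0.29, -0.22, 0.07, 91, 0, 0, 0, 0.29, -0.22, 0.07, 91, 0, 0, 0, 0.29, -0.22, 0.07, 91, 0, 0, 0, 0.29, -0.22, 0.07, 91, 0, 0, 0, 0.29, -0.22, 0.07, 91, 0, 0, 0, 0.29, -0.22, 0.07, 60, 0, 0, 0, 0.29, -0.22, 0.07, 60, 0, 0, 0, 0.29, -0.22, 0.07, 60])

```text
clock: 1.25
position: [0.4606, 0.382, 0.3153]
ee_rot: [-0.433, -3.11, 0.0]
force: [-0.2, 1.1, 0.4]
width: 0.778
gripper_force: 0.0
```

```bash
python3 - <<'E'
from h import *
st(); c=cal("wrist"); im=optics.get_image("wrist"); cv2.imwrite("pics/w1.png",im); np.save("w1.npy",np.array(c,dtype=object),allow_pickle=True)
cv2.imwrite("pics/w1b.png",cv2.resize(im,(800,600),interpolation=cv2.INTER_CUBIC))
E
```

```text
{'clock': 1.25, 'position': [0.4606, 0.382, 0.3153], 'ee_rot': [-0.433, -3.1103, 0.0002], 'force': [-0.2378, 1.1195, 0.4391], 'width': 0.7778, 'gripper_force': 0.0, 'joints': [-0.8862, 0.3432, 0.1464, 1.5436, -0.0525, 1.2596, 0.5621]}Traceback (most recent call last):
  File "<stdin>", line 2, in <module>
ValueError: could not broadcast input array from shape (3,3) into shape (3,)
```

```bash
cat >> h.py <<'E'
import pickle
def snap(tag,n="wrist",box=None,gain=1.4):
    c=cal(n); im=optics.get_image(n); cv2.imwrite(f"pics/{tag}_raw.png",im); pickle.dump(c,open(tag+".pk","wb"))
    x0,y0,x1,y1=box or (0,0,560,420); k=min(800/(x1-x0),600/(y1-y0))
    cv2.imwrite(f"pics/{tag}.png",cv2.resize(cv2.convertScaleAbs(im[y0:y1,x0:x1],alpha=gain),None,fx=k,fy=k,interpolation=cv2.INTER_CUBIC))
def wr(tag,px,z,k=800/560,x0=0,y0=0): return ray("",(px[0]/k+x0,px[1]/k+y0),z,pickle.load(open(tag+".pk","rb")))
E
python3 -c "
from h import *
snap('w1')"
```

```text
(no output)
```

View pics/w1.png

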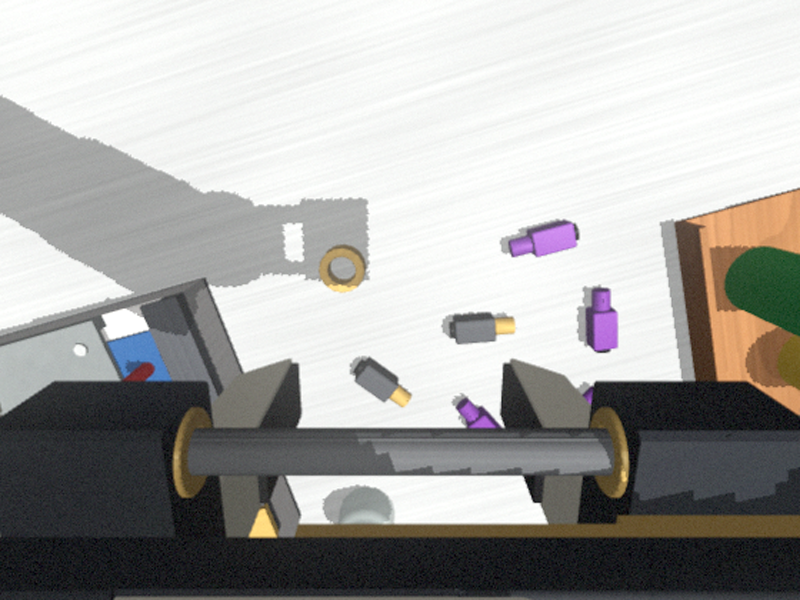

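The wrist view shows the collar at (343,266), cartridge B with its body at (475,328) and tip at (514,325), and cartridge A with its body at (377,378) and tip at (407,398). The purple parts are clear of all three.

```bash
python3 - <<'E'
from h import *
for n,p,z in[("ring",(343,265),.02),("B end",(454,329),.014),("B body",(477,328),.022),("B tip",(515,325),.011),("A end",(359,366),.014),("A body",(377,377),.022),("A tip",(408,398),.011),("pur",(545,239),.015),("pur",(601,322),.015),("pur",(472,408),.015)]:
    print(n,wr("w1",p,z).round(4))
E
```

```text
ring [0.4639 0.3304 0.02  ]
B end [0.5482 0.4077 0.014 ]
B body [0.5499 0.4274 0.022 ]
B tip [0.5606 0.4617 0.011 ]
A end [0.5594 0.3149 0.014 ]
A body [0.571 0.329 0.022]
A tip [0.6044 0.3491 0.011 ]
pur [0.4901 0.5022 0.015 ]
pur [0.5772 0.5358 0.015 ]
pur [0.6288 0.4048 0.015 ]
```

Request:
arm_command(deltas=[0, 0, 0, 0.006, -0.054, -0.05, 91, 0, 0, 0, 0.006, -0.054, -0.1, 91, 0, 0, 0, 0.006, -0.054, -0.165, 91, 0, 0, 0, 0.006, -0.054, -0.165, 91, 0, 0, 0, 0.006, -0.054, -0.165, 91, 0, 0, 0, 0.006, -0.054, -0.165, 91, 0, 0, 0, 0.006, -0.054, -0.165, 91])

```text
clock: 2.05
position: [0.4689, 0.3284, 0.1529]
ee_rot: [0.435, 3.109, 0.004]
force: [-0.2, 0.1, 0.6]
width: 0.989
gripper_force: 0.0
```

```bash
python3 - <<'E'
from h import *
st(); snap('w2'); K,R,t,_=cal("wrist"); im=cv2.imread("pics/w2_raw.png")
hsv=cv2.cvtColor(im,cv2.COLOR_BGR2HSV); m=cv2.inRange(hsv,(8,70,60),(30,255,255)); m[280:]=0
n,l,s,ce=cv2.connectedComponentsWithStats(m)
for i in range(1,n):
    if s[i,4]>150: print(s[i],ce[i].round(1),ray("",ce[i],.02,(K,R,t,0)).round(4),ray("",ce[i],.012,(K,R,t,0)).round(4))
print(proj("wrist",[sensors.observe()["position"]*np.array([1,1,0])+[0,0,.02]])*800/560)
E
```

```text
{'clock': 2.05, 'position': [0.4689, 0.3284, 0.1529], 'ee_rot': [0.4349, 3.1091, 0.0043], 'force': [-0.2306, 0.0856, 0.5568], 'width': 0.9888, 'gripper_force': 0.0, 'joints': [-0.8041, 0.4415, 0.1374, 1.8262, -0.0766, 0.8755, 0.662]}
[ 253  179   50   52 1466] [277.3 204.7] [0.4662 0.3273 0.02  ] [0.4683 0.3266 0.012 ]
[440 255  23  19 351] [451.  263.6] [0.5533 0.45   0.02  ] [0.558  0.4529 0.012 ]
[[399.29148869 296.67390781]]
```

View pics/w2.png

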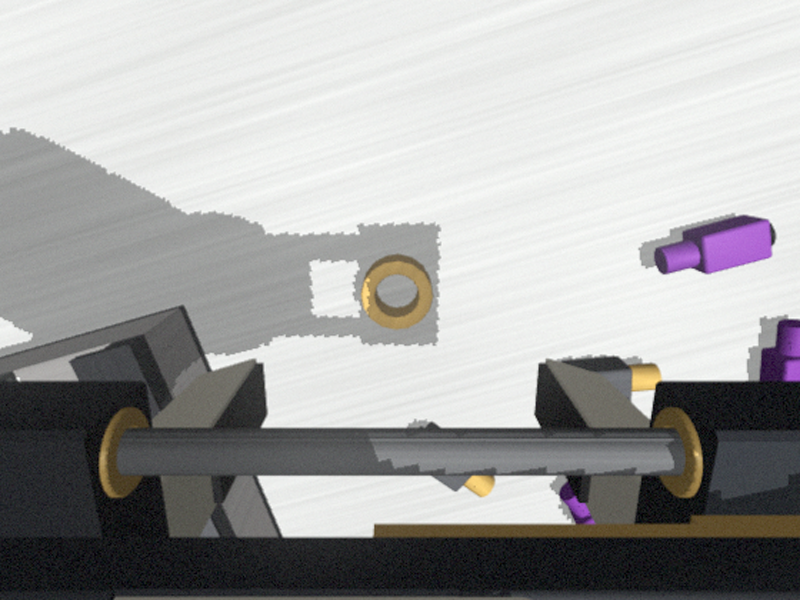

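The collar sits centred between the fingers at about (397,291), which is world (0.467, 0.327). I'm descending to grip it.

Request:
arm_command(deltas=[0, 0, 0, -0.001, 0, -0.04, 91, 0, 0, 0, -0.001, 0, -0.08, 91, 0, 0, 0, -0.001, 0, -0.11, 91, 0, 0, 0, -0.001, 0, -0.125, 91, 0, 0, 0, -0.001, 0, -0.127, 91, 0, 0, 0, -0.001, 0, -0.127, 91, 0, 0, 0, -0.001, 0, -0.127, 30, 0, 0, 0, -0.001, 0, -0.127, 30, 0, 0, 0, -0.001, 0, -0.127, 30, 0, 0, 0, -0.001, 0, -0.127, 30, 0, 0, 0, -0.001, 0, -0.127, 30, 0, 0, 0, -0.001, 0, -0.127, 30, 0, 0, 0, -0.001, 0, -0.127, 30, 0, 0, 0, -0.001, 0, -0.127, 30], force=20)

```text
clock: 3.5
position: [0.467, 0.3269, 0.0237]
ee_rot: [-0.437, -3.111, -0.0]
force: [-0.6, -0.1, 1.3]
width: 0.431
gripper_force: 20.0
```

Request:
arm_command(deltas=[0, 0, 0, 0, 0, 0.05, 30, 0, 0, 0, 0, 0, 0.1, 30, 0, 0, 0, 0.01, -0.03, 0.14, 30, 0, 0, 0.05, 0.03, -0.07, 0.14, 30, 0, 0, 0.1, 0.05, -0.115, 0.14, 30, 0, 0, 0.17, 0.07, -0.16, 0.14, 30, 0, 0, 0.17, 0.09, -0.205, 0.14, 30, 0, 0, 0.17, 0.11, -0.25, 0.14, 30, 0, 0, 0.17, 0.13, -0.295, 0.14, 30, 0, 0, 0.17, 0.15, -0.34, 0.14, 30, 0, 0, 0.17, 0.161, -0.376, 0.14, 30, 0, 0, 0.17, 0.161, -0.376, 0.12, 30, 0, 0, 0.17, 0.161, -0.376, 0.08, 30, 0, 0, 0.17, 0.161, -0.376, 0.05, 30, 0, 0, 0.17, 0.161, -0.376, 0.04, 30])

```text
clock: 5.0
position: [0.6256, -0.0491, 0.0604]
ee_rot: [-0.019, -3.136, -0.0]
force: [-1.2, -0.1, -1.6]
width: 0.43
gripper_force: 20.0
```

Request:
arm_command(deltas=[0, 0, 0, 0, 0, -0.02, 30, 0, 0, 0, 0, 0, -0.03, 30, 0, 0, 0, 0, 0, -0.032, 30, 0, 0, 0, 0, 0, -0.032, 30, 0, 0, 0, 0, 0, -0.032, 56, 0, 0, 0, 0, 0, -0.032, 56, 0, 0, 0, 0, 0, -0.032, 56, 0, 0, 0, 0, 0, 0.0, 56, 0, 0, 0, 0, 0, 0.05, 56, 0, 0, 0, 0, 0, 0.1, 56])

```text
clock: 6.0
position: [0.6275, -0.0492, 0.1651]
ee_rot: [-0.019, -3.14, 0.0]
force: [0.3, 0.2, 0.2]
width: 0.61
gripper_force: 0.0
```

Request:
arm_command(deltas=[0, 0, 0.05, -0.01, 0.04, 0.01, 60, 0, 0, 0.11, -0.015, 0.085, 0.01, 60, 0, 0, 0.17, -0.02, 0.13, 0.01, 60, 0, 0, 0.23, -0.025, 0.175, 0.01, 60, 0, 0, 0.29, -0.03, 0.22, 0.01, 60, 0, 0, 0.35, -0.035, 0.265, 0.01, 60, 0, 0, 0.41, -0.04, 0.31, 0, 60, 0, 0, 0.46, -0.045, 0.355, 0, 60, 0, 0, 0.5, -0.05, 0.378, 0, 60, 0, 0, 0.5, -0.05, 0.378, 0, 60, 0, 0, 0.5, -0.05, 0.378, 0, 60, 0, 0, 0.5, -0.05, 0.378, 0, 60])

```text
clock: 7.2
position: [0.579, 0.3266, 0.1639]
ee_rot: [-1.18, 2.911, -0.002]
force: [-0.3, -0.7, 0.6]
width: 0.655
gripper_force: 0.0
```

```bash
cat >> h.py <<'E'
def cart(tag="_c"):
    """nose (brass) and dark body blobs in the wrist picture -> world"""
    c=cal("wrist"); im=optics.get_image("wrist"); cv2.imwrite(f"pics/{tag}_raw.png",im); pickle.dump(c,open(tag+".pk","wb"))
    h=cv2.cvtColor(im,cv2.COLOR_BGR2HSV); out=[]
    for nm,m,z in(("nose",cv2.inRange(h,(8,80,60),(30,255,255)),.013),("body",cv2.inRange(h,(0,0,50),(180,60,105)),.022)):
        m[300:]=0
        n,l,s,ce=cv2.connectedComponentsWithStats(cv2.morphologyEx(m,cv2.MORPH_OPEN,np.ones((3,3))))
        for i in range(1,n):
            if s[i,4]>200: print(nm,s[i],ce[i].round(1),ray("",ce[i],z,c).round(4))
    print("tcp px",(proj("",[sensors.observe()["position"]*np.array([1,1,0])+[0,0,.02]],c)).round(1))
E
python3 - <<'E'
from h import *
st(); cart("w3")
im=cv2.imread("pics/w3_raw.png"); cv2.imwrite("pics/w3.png",cv2.resize(im[120:330,140:420],None,fx=2.857,fy=2.857,interpolation=cv2.INTER_CUBIC))
E
```

```text
{'clock': 7.2, 'position': [0.579, 0.3266, 0.1639], 'ee_rot': [-1.1805, 2.9112, -0.0023], 'force': [-0.3496, -0.717, 0.6039], 'width': 0.6546, 'gripper_force': 0.0, 'joints': [-0.5423, 0.571, -0.0814, 1.5563, 0.0534, 1.0166, 1.7023]}
nose [   0  101   79  102 4131] [ 32.2 157.6] [0.6903 0.1595 0.013 ]
nose [266 223  19  19 314] [274.8 231.7] [0.6008 0.3417 0.013 ]
nose [142 285  20  15 219] [151.7 293. ] [0.7191 0.3031 0.013 ]
nose [400 286  19  14 218] [408.7 293.2] [0.5595 0.4678 0.013 ]
body [   0    0   54  100 3157] [19.2 39.9] [0.6207 0.1103 0.022 ]
body [   35     0   211   198 14494] [131.2  77.3] [0.5854 0.1822 0.022 ]
body [269 171  26  14 251] [282.  177.5] [0.562  0.3122 0.022 ]
body [ 349  232   51   68 1830] [375.9 272.3] [0.565  0.4264 0.022 ]
body [ 161  253   57   47 1748] [188.1 276.6] [0.6791 0.3147 0.022 ]
body [ 38 267  34  16 302] [ 54.2 273.7] [0.7562 0.2313 0.022 ]
tcp px [[280.  204.1]]
```

View pics/w3.png

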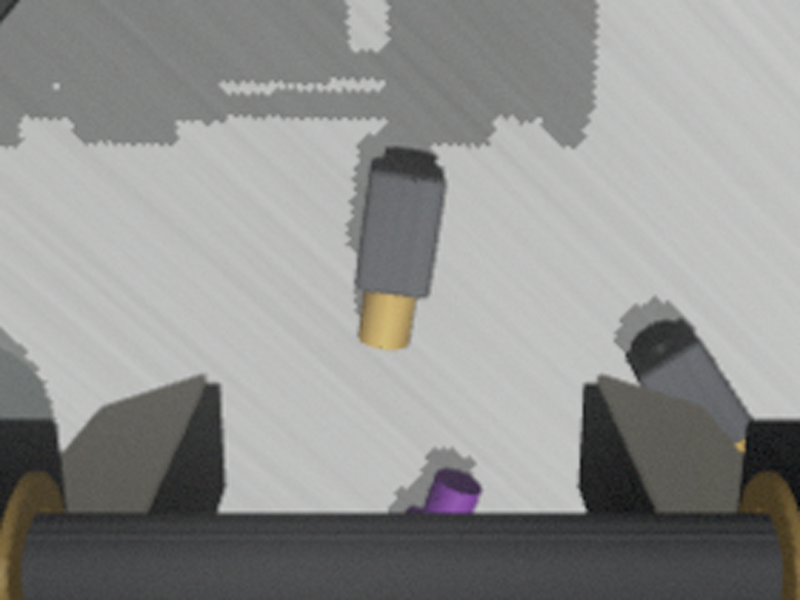

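Cartridge A's top face has its centre at crop (400,238) and its nose tip at (386,342). It is nearly aligned with the fingers.

```bash
python3 - <<'E'
from h import *
k=2.857
f=lambda p,z: wr("w3",p,z,k,140,120)
a,b,m,t=f((407,181),.022),f((393,295),.022),f((400,238),.022),f((386,345),.011)
d=(b-a)[:2]; h=np.degrees(np.arctan2(d[1],d[0])); s=sensors.observe(); r=np.array(s["ee_rot"]);Y=cv2.Rodrigues(r)[0][:,1]
print(a,b,m,t,"len",np.hypot(*d),"axis",h,"close",np.degrees(np.arctan2(Y[1],Y[0])),s["position"], np.degrees(np.arctan2(*(t-m)[1::-1])))
E
```

```text
[0.56507941 0.31576929 0.022     ] [0.59157602 0.33603172 0.022     ] [0.57811178 0.32573537 0.022     ] [0.60709643 0.34802017 0.011     ] len 0.0333562042651222 axis 37.405792811075266 close 134.13587358299256 [0.57896908 0.32657406 0.1639524 ] 37.55481638061533
```

Request:
arm_command(deltas=[0, 0, -0.075, 0.002, -0.001, -0.04, 55, 0, 0, -0.075, 0.002, -0.001, -0.08, 55, 0, 0, -0.075, 0.002, -0.001, -0.12, 55, 0, 0, -0.075, 0.002, -0.001, -0.137, 55, 0, 0, -0.075, 0.002, -0.001, -0.139, 55, 0, 0, -0.075, 0.002, -0.001, -0.139, 55, 0, 0, -0.075, 0.002, -0.001, -0.139, 14, 0, 0, -0.075, 0.002, -0.001, -0.139, 14, 0, 0, -0.075, 0.002, -0.001, -0.139, 14, 0, 0, -0.075, 0.002, -0.001, -0.139, 14, 0, 0, -0.075, 0.002, -0.001, -0.139, 14, 0, 0, -0.075, 0.002, -0.001, -0.139, 14])

```text
clock: 8.45
position: [0.5803, 0.328, 0.0252]
ee_rot: [-1.011, 2.974, 0.0]
force: [-0.4, -1.2, 5.0]
width: 0.238
gripper_force: 20.0
```

Request:
arm_command(deltas=[0, 0, 0, 0, 0, 0.05, 14, 0, 0, 0, 0, 0, 0.1, 14, 0, 0, -0.08, 0.01, -0.03, 0.13, 14, 0, 0, -0.16, 0.015, -0.075, 0.13, 14, 0, 0, -0.24, 0.02, -0.12, 0.13, 14, 0, 0, -0.32, 0.025, -0.165, 0.13, 14, 0, 0, -0.4, 0.03, -0.21, 0.13, 14, 0, 0, -0.415, 0.035, -0.255, 0.13, 14, 0, 0, -0.415, 0.04, -0.297, 0.13, 14, 0, 0, -0.415, 0.04, -0.297, 0.12, 14, 0, 0, -0.415, 0.04, -0.297, 0.08, 14, 0, 0, -0.415, 0.04, -0.297, 0.04, 14, 0, 0, -0.415, 0.04, -0.297, 0.02, 14, 0, 0, -0.415, 0.04, -0.297, 0.009, 14, 0, 0, -0.415, 0.04, -0.297, 0.008, 14, 0, 0, -0.415, 0.04, -0.297, 0.008, 14])

```text
clock: 10.05
position: [0.6205, 0.031, 0.0333]
ee_rot: [-0.006, 3.141, 0.0]
force: [-0.4, -0.2, -0.5]
width: 0.239
gripper_force: 20.0
```

Request:
arm_command(deltas=[0, 0, 0, 0, 0, 0, 40, 0, 0, 0, 0, 0, 0, 40, 0, 0, 0, 0, 0, 0, 40, 0, 0, 0, 0, 0, 0.05, 40, 0, 0, 0, 0, 0, 0.1, 40, 0, 0, 0.11, -0.01, 0.05, 0.13, 55, 0, 0, 0.11, -0.02, 0.1, 0.13, 55, 0, 0, 0.11, -0.03, 0.15, 0.13, 55, 0, 0, 0.11, -0.035, 0.195, 0.13, 55, 0, 0, 0.11, -0.045, 0.24, 0.13, 55, 0, 0, 0.11, -0.05, 0.285, 0.13, 55, 0, 0, 0.11, -0.06, 0.33, 0.13, 55, 0, 0, 0.11, -0.066, 0.37, 0.13, 55, 0, 0, 0.11, -0.066, 0.398, 0.13, 55, 0, 0, 0.11, -0.066, 0.398, 0.13, 55, 0, 0, 0.11, -0.066, 0.398, 0.13, 55])

```text
clock: 11.65
position: [0.5538, 0.4292, 0.1627]
ee_rot: [-0.279, 3.129, -0.001]
force: [-0.1, -1.0, -0.2]
width: 0.601
gripper_force: 0.0
```

```bash
python3 - <<'E'
from h import *
st(); c=cal("wrist"); im=optics.get_image("wrist"); cv2.imwrite("pics/w4_raw.png",im); pickle.dump(c,open("w4.pk","wb"))
cv2.imwrite("pics/w4.png",cv2.resize(im[120:330,140:420],None,fx=2.857,fy=2.857,interpolation=cv2.INTER_CUBIC))
E
```

```text
{'clock': 11.65, 'position': [0.5538, 0.4292, 0.1627], 'ee_rot': [-0.279, 3.1291, -0.0005], 'force': [-0.1195, -1.0241, -0.2063], 'width': 0.6006, 'gripper_force': 0.0, 'joints': [-0.7726, 0.6243, 0.0606, 1.4637, -0.0403, 1.055, 1.0451]}
```

View pics/w4.png

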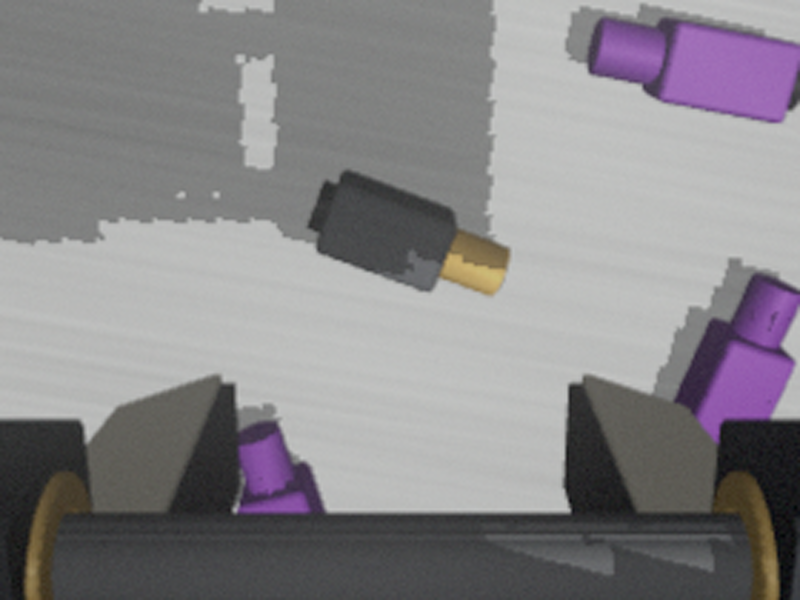

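Cartridge B's top face centre is at crop (388,231) and its nose points to (500,268). It lies nearly along the current finger line, so the gripper has to turn.

```bash
python3 - <<'E'
from h import *
k=2.857
f=lambda p,z: wr("w4",p,z,k,140,120)
a,b,m,t=f((332,209),.022),f((443,252),.022),f((388,231),.022),f((502,272),.011)
d=(b-a)[:2]; s=sensors.observe(); Y=cv2.Rodrigues(np.array(s["ee_rot"]))[0][:,1]
print(m,t,"len",np.hypot(*d),"axis",np.degrees(np.arctan2(d[1],d[0])),"close",np.degrees(np.arctan2(Y[1],Y[0])),s["position"], np.degrees(np.arctan2(*(t-m)[1::-1])))
for p in [(720,70),(265,460),(740,370)]: print("purple",f(p,.015))
E
```

```text
[0.55075554 0.42527537 0.022     ] [0.55995127 0.46069783 0.011     ] len 0.03325620160992946 axis 78.35301684992737 close 100.08788909178439 [0.55440327 0.42782638 0.16277714] 75.44715744959639
purple [0.49177247 0.50683912 0.015     ]
purple [0.63043727 0.40114209 0.015     ]
purple [0.57613273 0.53598752 0.015     ]
```

Request:
arm_command(deltas=[0, 0, 0.09, -0.002, 0, 0, 44, 0, 0, 0.18, -0.002, 0, 0, 44, 0, 0, 0.27, -0.002, 0, 0, 44, 0, 0, 0.36, -0.002, 0, 0, 44, 0, 0, 0.45, -0.002, 0, 0, 44, 0, 0, 0.54, -0.002, 0, -0.02, 44, 0, 0, 0.63, -0.002, 0, -0.05, 44, 0, 0, 0.72, -0.002, 0, -0.08, 44, 0, 0, 0.75, -0.002, 0, -0.11, 44, 0, 0, 0.75, -0.002, 0, -0.13, 44, 0, 0, 0.75, -0.002, 0, -0.138, 44, 0, 0, 0.75, -0.002, 0, -0.138, 44, 0, 0, 0.75, -0.002, 0, -0.138, 14, 0, 0, 0.75, -0.002, 0, -0.138, 14, 0, 0, 0.75, -0.002, 0, -0.138, 14, 0, 0, 0.75, -0.002, 0, -0.138, 14, 0, 0, 0.75, -0.002, 0, -0.138, 14])

```text
clock: 13.4
position: [0.5527, 0.4293, 0.026]
ee_rot: [-1.968, 2.447, -0.0]
force: [0.2, -0.8, 6.5]
width: 0.241
gripper_force: 20.0
```

Request:
arm_command(deltas=[0, 0, 0, 0, 0, 0.05, 14, 0, 0, 0, 0, 0, 0.1, 14, 0, 0, -0.09, 0.01, -0.04, 0.13, 14, 0, 0, -0.18, 0.02, -0.08, 0.13, 14, 0, 0, -0.27, 0.025, -0.12, 0.13, 14, 0, 0, -0.36, 0.035, -0.16, 0.13, 14, 0, 0, -0.45, 0.04, -0.2, 0.13, 14, 0, 0, -0.54, 0.05, -0.24, 0.13, 14, 0, 0, -0.63, 0.055, -0.28, 0.13, 14, 0, 0, -0.72, 0.06, -0.31, 0.13, 14, 0, 0, -0.81, 0.068, -0.34, 0.13, 14, 0, 0, -0.86, 0.068, -0.34, 0.12, 14, 0, 0, -0.86, 0.068, -0.34, 0.08, 14, 0, 0, -0.86, 0.068, -0.34, 0.04, 14, 0, 0, -0.86, 0.068, -0.34, 0.02, 14, 0, 0, -0.86, 0.068, -0.34, 0.009, 14, 0, 0, -0.86, 0.068, -0.34, 0.008, 14, 0, 0, -0.86, 0.068, -0.34, 0.008, 14])

```text
clock: 15.2
position: [0.6205, 0.089, 0.0333]
ee_rot: [-0.006, 3.141, 0.0]
force: [0.9, -0.2, -1.9]
width: 0.237
gripper_force: 20.0
```

Request:
arm_command(deltas=[0, 0, 0, 0, 0, 0, 36, 0, 0, 0, 0, 0, 0, 36, 0, 0, 0, 0, 0, 0, 36, 0, 0, 0, 0, 0, 0.05, 36, 0, 0, 0, 0, 0, 0.1, 36, 0, 0, 0, -0.03, -0.03, 0.15, 36, 0, 0, 0, -0.06, -0.06, 0.19, 20, 0, 0, 0, -0.06, -0.06, 0.22, 20, 0, 0, 0, -0.06, -0.06, 0.22, 20, 0, 0, 0, -0.06, -0.06, 0.22, 20])

```text
clock: 16.2
position: [0.5605, 0.0286, 0.2546]
ee_rot: [-0.005, 3.138, 0.001]
force: [0.0, 0.9, -1.2]
width: 0.221
gripper_force: 0.0
```

```bash
python3 - <<'E'
from h import *
st(); snap("w5",gain=1.1)
E
```

```text
{'clock': 16.2, 'position': [0.5605, 0.0286, 0.2546], 'ee_rot': [-0.0048, 3.138, 0.0013], 'force': [0.0321, 0.9335, -1.1706], 'width': 0.2206, 'gripper_force': 0.0, 'joints': [-0.2487, 0.3201, 0.1355, 1.7303, -0.0484, 1.0907, 1.4761]}
```

View pics/w5.png

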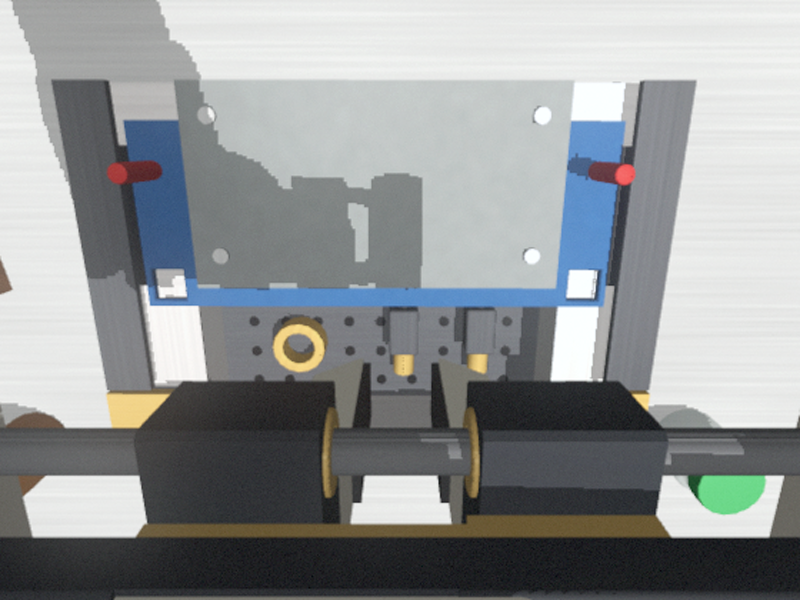

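All three parts lie in the well: the ring at (299,345) and the cartridges at (403,340) and (479,340). The red post tops are at (117,173) and (625,174).

```bash
python3 - <<'E'
from h import *
for n,p,z in[("postR",(117,173),.101),("postL",(626,174),.101),("cov R far corner",(150,304),.056),("cov L",(604,304),.056),("well far?",(160,392),.0645),("eyeplate L corner",(640,392),.0665)]: print(n,wr("w5",p,z).round(4))
E
```

```text
postR [ 0.4968 -0.126   0.101 ]
postL [0.4964 0.1523 0.101 ]
cov R far corner [ 0.5853 -0.1408  0.056 ]
cov L [0.5844 0.1677 0.056 ]
well far? [ 0.6469 -0.1382  0.0645]
eyeplate L corner [0.645  0.1958 0.0665]
```

Request:
arm_command(deltas=[0, 0, 0, -0.04, 0.03, -0.02, 0, 0, 0, 0, -0.07, 0.07, -0.04, 0, 0, 0, 0, -0.105, 0.1, -0.08, 0, 0, 0, 0, -0.105, 0.124, -0.11, 0, 0, 0, 0, -0.105, 0.124, -0.14, 0, 0, 0, 0, -0.105, 0.124, -0.16, 0, 0, 0, 0, -0.105, 0.124, -0.16, 0, 0, 0, 0, -0.105, 0.124, -0.16, 0])

```text
clock: 17.05
position: [0.4545, 0.1529, 0.0922]
ee_rot: [0.007, -3.139, 0.001]
force: [-0.2, 0.6, -0.4]
width: 0.006
gripper_force: 0.0
```

Request:
arm_command(deltas=[0, 0, 0, 0.01, 0, 0, 0, 0, 0, 0, 0.02, 0, 0, 0, 0, 0, 0, 0.024, 0, 0, 0, 0, 0, 0, 0.028, 0, 0, 0, 0, 0, 0, 0.032, 0, 0, 0, 0, 0, 0, 0.036, 0, 0, 0, 0, 0, 0, 0.036, 0, 0, 0, 0, 0, 0, 0.036, 0, 0, 0])

```text
clock: 17.85
position: [0.491, 0.153, 0.0928]
ee_rot: [-0.006, 3.142, 0.0]
force: [-1.9, 0.6, 1.5]
width: 0.001
gripper_force: 1.1
```

Request:
arm_command(deltas=[0, 0, 0, -0.03, 0, 0.02, 0, 0, 0, 0, -0.036, -0.04, 0.03, 0, 0, 0, 0, -0.036, -0.09, 0.03, 0, 0, 0, 0, -0.036, -0.14, 0.03, 0, 0, 0, 0, -0.036, -0.19, 0.03, 0, 0, 0, 0, -0.036, -0.24, 0.03, 0, 0, 0, 0, -0.036, -0.278, 0.02, 0, 0, 0, 0, -0.036, -0.278, 0, 0, 0, 0, 0, -0.036, -0.278, 0, 0, 0, 0, 0, -0.02, -0.278, 0, 0, 0, 0, 0, -0.012, -0.278, 0, 0, 0, 0, 0, -0.007, -0.278, 0, 0, 0, 0, 0, -0.002, -0.278, 0, 0, 0, 0, 0, 0.003, -0.278, 0, 0, 0, 0, 0, 0.007, -0.278, 0, 0, 0, 0, 0, 0.007, -0.278, 0, 0])

```text
clock: 19.45
position: [0.4977, -0.125, 0.093]
ee_rot: [0.007, -3.141, 0.0]
force: [-3.7, -1.7, 2.1]
width: 0.005
gripper_force: 1.5
```

```bash
cat >> h.py <<'E'
def red(n="scene"):
    im=optics.get_image(n); h=cv2.cvtColor(im,cv2.COLOR_BGR2HSV)
    m=cv2.inRange(h,(0,130,40),(8,255,255))|cv2.inRange(h,(172,130,40),(180,255,255))
    k,l,s,ce=cv2.connectedComponentsWithStats(m)
    for i in range(1,k):
        if s[i,4]>15:
            ys,xs=np.where(l==i); top=ys.min()
            p=(xs[ys<=top+2].mean(),top+2.); print(n,s[i].tolist(),"top->",ray(n,p,.101).round(4))
    return im
E
python3 - <<'E'
from h import *
st(); cv2.imwrite("pics/s1.png",red()); red("side")
E
```

```text
{'clock': 19.45, 'position': [0.4977, -0.125, 0.093], 'ee_rot': [0.0069, -3.1408, 0.0003], 'force': [-3.722, -1.6659, 2.1481], 'width': 0.0052, 'gripper_force': 1.5247, 'joints': [0.0565, 0.4445, 0.1127, 2.0187, -0.0761, 0.6831, 1.7927]}
scene [70, 15, 14, 15, 167] top-> [-1.0813 -0.1106  0.101 ]
scene [296, 194, 4, 14, 38] top-> [0.5064 0.1489 0.101 ]
scene [201, 228, 5, 15, 48] top-> [ 0.5185 -0.1291  0.101 ]
side [242, 202, 5, 15, 46] top-> [0.496  0.1449 0.101 ]
```

Request:
arm_command(deltas=[0, 0, 0, -0.028, 0, 0.02, 0, 0, 0, 0, -0.028, 0.04, 0.03, 0, 0, 0, 0, -0.028, 0.09, 0.03, 0, 0, 0, 0, -0.028, 0.14, 0.03, 0, 0, 0, 0, -0.028, 0.19, 0.03, 0, 0, 0, 0, -0.028, 0.24, 0.03, 0, 0, 0, 0, -0.028, 0.278, 0.02, 0, 0, 0, 0, -0.028, 0.278, 0, 0, 0, 0, 0, -0.028, 0.278, 0, 0, 0, 0, 0, -0.014, 0.278, 0, 0, 0, 0, 0, -0.008, 0.278, 0, 0, 0, 0, 0, -0.003, 0.278, 0, 0, 0, 0, 0, 0.002, 0.278, 0, 0, 0, 0, 0, 0.007, 0.278, 0, 0, 0, 0, 0, 0.012, 0.278, 0, 0, 0, 0, 0, 0.016, 0.278, 0, 0, 0, 0, 0, 0.016, 0.278, 0, 0])

```text
clock: 21.25
position: [0.5141, 0.1539, 0.0931]
ee_rot: [-0.007, 3.142, 0.002]
force: [-1.7, 4.4, 0.2]
width: 0.002
gripper_force: 1.9
```

```bash
python3 - <<'E'
from h import *
red(); red("side")
optics.get_image=lambda n:cv2.imread(f"pics/{n}0.png")
print("initial");red();red("side")
E
```

```text
scene [70, 15, 14, 15, 167] top-> [-1.0813 -0.1106  0.101 ]
scene [302, 200, 4, 14, 47] top-> [0.5357 0.1507 0.101 ]
scene [202, 226, 3, 15, 40] top-> [ 0.5122 -0.1252  0.101 ]
side [335, 245, 6, 18, 67] top-> [ 0.5064 -0.1281  0.101 ]
initial
scene [70, 15, 14, 15, 167] top-> [-1.0813 -0.1106  0.101 ]
scene [296, 193, 3, 14, 36] top-> [0.5017 0.1491 0.101 ]
scene [199, 224, 4, 14, 36] top-> [ 0.502  -0.1289  0.101 ]
side [241, 203, 4, 16, 48] top-> [0.4904 0.1439 0.101 ]
side [332, 248, 6, 19, 70] top-> [ 0.4948 -0.1308  0.101 ]
```

Request:
arm_command(deltas=[0, 0, 0, -0.036, 0, 0.02, 0, 0, 0, 0, -0.036, -0.04, 0.03, 0, 0, 0, 0, -0.036, -0.09, 0.03, 0, 0, 0, 0, -0.036, -0.14, 0.03, 0, 0, 0, 0, -0.036, -0.19, 0.03, 0, 0, 0, 0, -0.036, -0.24, 0.03, 0, 0, 0, 0, -0.036, -0.278, 0.02, 0, 0, 0, 0, -0.036, -0.278, 0, 0, 0, 0, 0, -0.036, -0.278, 0, 0, 0, 0, 0, -0.026, -0.278, 0, 0, 0, 0, 0, -0.02, -0.278, 0, 0, 0, 0, 0, -0.015, -0.278, 0, 0, 0, 0, 0, -0.01, -0.278, 0, 0, 0, 0, 0, -0.005, -0.278, 0, 0, 0, 0, 0, 0, -0.278, 0, 0, 0, 0, 0, 0.004, -0.278, 0, 0, 0, 0, 0, 0.008, -0.278, 0, 0, 0, 0, 0, 0.008, -0.278, 0, 0])

```text
clock: 23.15
position: [0.5216, -0.1263, 0.0932]
ee_rot: [0.005, -3.14, 0.003]
force: [-5.7, -5.3, 3.3]
width: 0.004
gripper_force: 3.6
```

```bash
python3 - <<'E'
from h import *
red(); red("side")
E
```

```text
scene [70, 15, 14, 15, 166] top-> [-1.0811 -0.1101  0.101 ]
scene [301, 199, 4, 14, 46] top-> [0.5305 0.1496 0.101 ]
scene [205, 233, 4, 15, 45] top-> [ 0.5393 -0.1282  0.101 ]
side [249, 199, 4, 15, 40] top-> [0.5176 0.1431 0.101 ]
```

Request:
arm_command(deltas=[0, 0, 0, -0.027, 0, 0.02, 0, 0, 0, 0, -0.027, 0.04, 0.03, 0, 0, 0, 0, -0.027, 0.09, 0.03, 0, 0, 0, 0, -0.027, 0.14, 0.03, 0, 0, 0, 0, -0.027, 0.19, 0.03, 0, 0, 0, 0, -0.027, 0.24, 0.03, 0, 0, 0, 0, -0.027, 0.278, 0.02, 0, 0, 0, 0, -0.027, 0.278, 0, 0, 0, 0, 0, -0.027, 0.278, 0, 0, 0, 0, 0, -0.018, 0.278, 0, 0, 0, 0, 0, -0.012, 0.278, 0, 0, 0, 0, 0, -0.007, 0.278, 0, 0, 0, 0, 0, -0.002, 0.278, 0, 0, 0, 0, 0, 0.003, 0.278, 0, 0, 0, 0, 0, 0.007, 0.278, 0, 0, 0, 0, 0, 0.01, 0.278, 0, 0, 0, 0, 0, 0.01, 0.278, 0, 0])

```text
clock: 24.95
position: [0.532, 0.1531, 0.0934]
ee_rot: [0.005, -3.141, -0.001]
force: [-4.5, 2.6, 3.9]
width: 0.007
gripper_force: 2.6
```

```bash
python3 - <<'E'
from h import *
red(); red("side")
E
```

```text
scene [70, 15, 14, 15, 167] top-> [-1.0813 -0.1106  0.101 ]
scene [305, 204, 4, 14, 46] top-> [0.5538 0.1497 0.101 ]
scene [205, 232, 3, 15, 40] top-> [ 0.5361 -0.1265  0.101 ]
side [341, 241, 6, 18, 62] top-> [ 0.5275 -0.1302  0.101 ]
```

Request:
arm_command(deltas=[0, 0, 0, -0.029, 0, 0.02, 0, 0, 0, 0, -0.029, -0.04, 0.03, 0, 0, 0, 0, -0.029, -0.09, 0.03, 0, 0, 0, 0, -0.029, -0.14, 0.03, 0, 0, 0, 0, -0.029, -0.19, 0.03, 0, 0, 0, 0, -0.029, -0.24, 0.03, 0, 0, 0, 0, -0.029, -0.278, 0.02, 0, 0, 0, 0, -0.029, -0.278, 0, 0, 0, 0, 0, -0.029, -0.278, 0, 0, 0, 0, 0, -0.02, -0.278, 0, 0, 0, 0, 0, -0.015, -0.278, 0, 0, 0, 0, 0, -0.01, -0.278, 0, 0, 0, 0, 0, -0.005, -0.278, 0, 0, 0, 0, 0, 0, -0.278, 0, 0, 0, 0, 0, 0.004, -0.278, 0, 0, 0, 0, 0, 0.008, -0.278, 0, 0, 0, 0, 0, 0.01, -0.278, 0, 0, 0, 0, 0, 0.01, -0.278, 0, 0])

```text
clock: 26.85
position: [0.5415, -0.1258, 0.0934]
ee_rot: [0.006, -3.14, 0.002]
force: [-6.1, -4.6, 5.0]
width: 0.005
gripper_force: 3.5
```

```bash
python3 - <<'E'
from h import *
red(); red("side")
E
```

```text
scene [70, 15, 14, 15, 165] top-> [-1.0813 -0.1106  0.101 ]
scene [304, 203, 5, 14, 43] top-> [0.5488 0.1491 0.101 ]
scene [208, 238, 4, 16, 45] top-> [ 0.5593 -0.1281  0.101 ]
side [255, 196, 3, 15, 42] top-> [0.5372 0.144  0.101 ]
```

Request:
arm_command(deltas=[0, 0, 0, -0.029, 0, 0.02, 0, 0, 0, 0, -0.029, 0.04, 0.03, 0, 0, 0, 0, -0.029, 0.09, 0.03, 0, 0, 0, 0, -0.029, 0.14, 0.03, 0, 0, 0, 0, -0.029, 0.19, 0.03, 0, 0, 0, 0, -0.029, 0.24, 0.03, 0, 0, 0, 0, -0.029, 0.278, 0.02, 0, 0, 0, 0, -0.029, 0.278, 0, 0, 0, 0, 0, -0.029, 0.278, 0, 0, 0, 0, 0, -0.018, 0.278, 0, 0, 0, 0, 0, -0.012, 0.278, 0, 0, 0, 0, 0, -0.007, 0.278, 0, 0, 0, 0, 0, -0.002, 0.278, 0, 0, 0, 0, 0, 0.003, 0.278, 0, 0, 0, 0, 0, 0.007, 0.278, 0, 0, 0, 0, 0, 0.01, 0.278, 0, 0, 0, 0, 0, 0.01, 0.278, 0, 0])

```text
clock: 28.65
position: [0.552, 0.153, 0.0934]
ee_rot: [0.005, -3.141, -0.002]
force: [-4.9, 2.8, 2.5]
width: 0.008
gripper_force: 2.7
```

Request:
arm_command(deltas=[0, 0, 0, -0.029, 0, 0.02, 0, 0, 0, 0, -0.029, -0.04, 0.03, 0, 0, 0, 0, -0.029, -0.09, 0.03, 0, 0, 0, 0, -0.029, -0.14, 0.03, 0, 0, 0, 0, -0.029, -0.19, 0.03, 0, 0, 0, 0, -0.029, -0.24, 0.03, 0, 0, 0, 0, -0.029, -0.278, 0.02, 0, 0, 0, 0, -0.029, -0.278, 0, 0, 0, 0, 0, -0.029, -0.278, 0, 0, 0, 0, 0, -0.02, -0.278, 0, 0, 0, 0, 0, -0.015, -0.278, 0, 0, 0, 0, 0, -0.01, -0.278, 0, 0, 0, 0, 0, -0.005, -0.278, 0, 0, 0, 0, 0, 0, -0.278, 0, 0, 0, 0, 0, 0.004, -0.278, 0, 0, 0, 0, 0, 0.008, -0.278, 0, 0, 0, 0, 0, 0.01, -0.278, 0, 0, 0, 0, 0, 0.01, -0.278, 0, 0])

```text
clock: 30.45
position: [0.5615, -0.1252, 0.0934]
ee_rot: [0.007, -3.14, 0.001]
force: [-6.5, -2.4, 4.8]
width: 0.001
gripper_force: 3.1
```

```bash
python3 - <<'E'
from h import *
red(); red("side")
E
```

```text
scene [70, 15, 14, 15, 167] top-> [-1.0813 -0.1106  0.101 ]
scene [308, 207, 4, 14, 44] top-> [0.5676 0.1501 0.101 ]
scene [211, 243, 5, 16, 54] top-> [ 0.579  -0.1277  0.101 ]
side [260, 193, 4, 15, 40] top-> [0.5581 0.1441 0.101 ]
```

Request:
arm_command(deltas=[0, 0, 0, -0.029, 0, 0.02, 0, 0, 0, 0, -0.029, 0.04, 0.03, 0, 0, 0, 0, -0.029, 0.09, 0.03, 0, 0, 0, 0, -0.029, 0.14, 0.03, 0, 0, 0, 0, -0.029, 0.19, 0.03, 0, 0, 0, 0, -0.029, 0.24, 0.03, 0, 0, 0, 0, -0.029, 0.278, 0.02, 0, 0, 0, 0, -0.029, 0.278, 0, 0, 0, 0, 0, -0.029, 0.278, 0, 0, 0, 0, 0, -0.018, 0.278, 0, 0, 0, 0, 0, -0.012, 0.278, 0, 0, 0, 0, 0, -0.007, 0.278, 0, 0, 0, 0, 0, -0.002, 0.278, 0, 0, 0, 0, 0, 0.003, 0.278, 0, 0, 0, 0, 0, 0.007, 0.278, 0, 0, 0, 0, 0, 0.01, 0.278, 0, 0, 0, 0, 0, 0.01, 0.278, 0, 0])

```text
clock: 32.25
position: [0.572, 0.1528, 0.0935]
ee_rot: [0.005, -3.141, -0.001]
force: [-4.7, 3.6, 3.1]
width: 0.004
gripper_force: 2.8
```

Request:
arm_command(deltas=[0, 0, 0, -0.029, 0, 0.02, 0, 0, 0, 0, -0.029, -0.04, 0.03, 0, 0, 0, 0, -0.029, -0.09, 0.03, 0, 0, 0, 0, -0.029, -0.14, 0.03, 0, 0, 0, 0, -0.029, -0.19, 0.03, 0, 0, 0, 0, -0.029, -0.24, 0.03, 0, 0, 0, 0, -0.029, -0.278, 0.02, 0, 0, 0, 0, -0.029, -0.278, 0, 0, 0, 0, 0, -0.029, -0.278, 0, 0, 0, 0, 0, -0.02, -0.278, 0, 0, 0, 0, 0, -0.015, -0.278, 0, 0, 0, 0, 0, -0.01, -0.278, 0, 0, 0, 0, 0, -0.006, -0.278, 0, 0, 0, 0, 0, -0.003, -0.278, 0, 0, 0, 0, 0, 0, -0.278, 0, 0, 0, 0, 0, 0.002, -0.278, 0, 0, 0, 0, 0, 0.003, -0.278, 0, 0, 0, 0, 0, 0.004, -0.278, 0, 0])

```text
clock: 34.05
position: [0.5737, -0.1248, 0.0932]
ee_rot: [0.007, -3.136, -0.0]
force: [-13.3, -0.3, 9.5]
width: 0.008
gripper_force: 7.0
```

Request:
arm_command(deltas=[0, 0, 0, -0.025, 0, 0.02, 0, 0, 0, 0, -0.025, 0.04, 0.03, 0, 0, 0, 0, -0.025, 0.09, 0.03, 0, 0, 0, 0, -0.025, 0.14, 0.03, 0, 0, 0, 0, -0.025, 0.19, 0.03, 0, 0, 0, 0, -0.025, 0.24, 0.03, 0, 0, 0, 0, -0.025, 0.278, 0.02, 0, 0, 0, 0, -0.025, 0.278, 0, 0, 0, 0, 0, -0.025, 0.278, 0, 0, 0, 0, 0, -0.016, 0.278, 0, 0, 0, 0, 0, -0.012, 0.278, 0, 0, 0, 0, 0, -0.008, 0.278, 0, 0, 0, 0, 0, -0.005, 0.278, 0, 0, 0, 0, 0, -0.002, 0.278, 0, 0, 0, 0, 0, 0, 0.278, 0, 0, 0, 0, 0, 0.001, 0.278, 0, 0, 0, 0, 0, 0.001, 0.278, 0, 0])

```text
clock: 35.75
position: [0.5738, 0.1527, 0.0926]
ee_rot: [0.006, -3.135, 0.001]
force: [-12.3, -0.6, 8.8]
width: 0.006
gripper_force: 6.6
```

Request:
arm_command(deltas=[0, 0, 0, -0.025, 0, 0.02, 0, 0, 0, 0, -0.025, -0.04, 0.03, 0, 0, 0, 0, -0.025, -0.09, 0.03, 0, 0, 0, 0, -0.025, -0.14, 0.03, 0, 0, 0, 0, -0.025, -0.19, 0.03, 0, 0, 0, 0, -0.025, -0.24, 0.03, 0, 0, 0, 0, -0.025, -0.278, 0.02, 0, 0, 0, 0, -0.025, -0.278, 0, 0, 0, 0, 0, -0.025, -0.278, 0, 0, 0, 0, 0, -0.015, -0.278, 0, 0, 0, 0, 0, -0.01, -0.278, 0, 0, 0, 0, 0, -0.006, -0.278, 0, 0, 0, 0, 0, -0.003, -0.278, 0, 0, 0, 0, 0, -0.001, -0.278, 0, 0, 0, 0, 0, 0, -0.278, 0, 0, 0, 0, 0, 0, -0.278, 0, 0])

```text
clock: 37.35
position: [0.5737, -0.1246, 0.0925]
ee_rot: [0.007, -3.135, -0.001]
force: [-12.3, 0.3, 9.1]
width: 0.002
gripper_force: 6.3
```

Request:
arm_command(deltas=[0, 0, 0, -0.025, 0, 0.02, 0, 0, 0, 0, -0.025, 0.04, 0.03, 0, 0, 0, 0, -0.025, 0.09, 0.03, 0, 0, 0, 0, -0.025, 0.14, 0.03, 0, 0, 0, 0, -0.025, 0.19, 0.03, 0, 0, 0, 0, -0.025, 0.24, 0.03, 0, 0, 0, 0, -0.025, 0.278, 0.02, 0, 0, 0, 0, -0.025, 0.278, 0, 0, 0, 0, 0, -0.025, 0.278, 0, 0, 0, 0, 0, -0.015, 0.278, 0, 0, 0, 0, 0, -0.01, 0.278, 0, 0, 0, 0, 0, -0.006, 0.278, 0, 0, 0, 0, 0, -0.003, 0.278, 0, 0, 0, 0, 0, -0.001, 0.278, 0, 0, 0, 0, 0, 0, 0.278, 0, 0, 0, 0, 0, 0, 0.278, 0, 0])

```text
clock: 38.95
position: [0.5738, 0.1526, 0.0926]
ee_rot: [0.006, -3.135, 0.001]
force: [-12.9, 0.2, 7.9]
width: 0.006
gripper_force: 6.3
```

Request:
arm_command(deltas=[0, 0, 0, -0.025, 0, 0.03, 0, 0, 0, 0, -0.025, -0.04, 0.07, 0, 0, 0, 0, -0.01, -0.08, 0.1, 0, 0, 0, 0, 0.02, -0.12, 0.13, 0, 0, 0, 0, 0.05, -0.138, 0.17, 0, 0, 0, 0, 0.08, -0.138, 0.2, 0, 0, 0, 0, 0.08, -0.138, 0.22, 0, 0, 0, 0, 0.08, -0.138, 0.22, 0, 0, 0, 0, 0.08, -0.138, 0.22, 0])

```text
clock: 39.85
position: [0.6571, 0.0143, 0.3131]
ee_rot: [-0.005, 3.141, 0.0]
force: [-0.9, 0.6, -1.3]
width: 0.006
gripper_force: 0.0
```

```bash
python3 - <<'E'
from h import *
st(); snap("w6",gain=1.1)
E
```

```text
{'clock': 39.85, 'position': [0.6571, 0.0143, 0.3131], 'ee_rot': [-0.0048, 3.1407, 0.0003], 'force': [-0.9077, 0.5573, -1.3245], 'width': 0.0057, 'gripper_force': 0.0, 'joints': [-0.2, 0.4468, 0.151, 1.3929, -0.0675, 1.3061, 1.5279]}
```

View pics/w6.png

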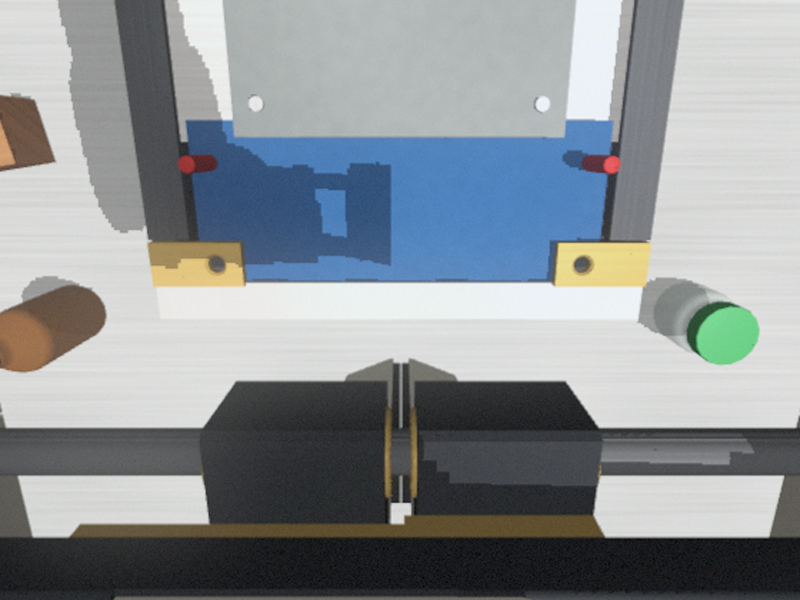

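The cover is home and square. The eyes are at (217,264) and (583,264), and the posts are level at (187,164) and (611,164). I'm refining the eye positions and going to look at the pins.

```bash
python3 - <<'E'
from h import *
im=cv2.imread("pics/w6_raw.png"); g=cv2.cvtColor(im,cv2.COLOR_BGR2GRAY)
for n,(x,y) in(("R",(152,185)),("L",(408,185))):
    w=g[y-10:y+11,x-11:x+12].astype(float); m=(w<np.percentile(w,50)*0.65).astype(np.uint8)
    k,l,s,ce=cv2.connectedComponentsWithStats(m); i=1+s[1:,4].argmax(); p=ce[i]+[x-11,y-10]
    print(n,s[i],p*800/560,wr("w6",p,.0665,1).round(4))
for n,p,z in[("R",(217,263.5),.0665),("L",(583,264),.0665),("postR",(187,164),.101),("postL",(612,165),.101),("pRcorner",(150,286),.0665),("pLcorner",(649,286),.0665),("fsR",(160,319),.062),("fsL",(642,320),.062)]: print(n,wr("w6",p,z).round(4))
E
```

```text
R [ 6  5 10  7 49] [216.35568513 261.48688047] [ 0.6621 -0.1247  0.0665]
L [  5   4  12  12 105] [581.6462585  264.12244898] [0.6633 0.1524 0.0665]
R [ 0.6637 -0.1243  0.0665]
L [0.6632 0.1534 0.0665]
postR [ 0.5898 -0.125   0.101 ]
postL [0.5895 0.153  0.101 ]
pRcorner [ 0.6815 -0.1775  0.0665]
pLcorner [0.6803 0.206  0.0665]
fsR [ 0.7097 -0.1755  0.062 ]
fsL [0.7094 0.2067 0.062 ]
```

Request:
arm_command(deltas=[0, 0, 0, -0.015, -0.05, 0, 60, 0, 0, 0, -0.03, -0.1, 0, 60, 0, 0, 0, -0.045, -0.15, 0, 60, 0, 0, 0, -0.06, -0.2, 0, 60, 0, 0, 0, -0.075, -0.25, -0.01, 60, 0, 0, 0, -0.08, -0.3, -0.02, 60, 0, 0, 0, -0.08, -0.34, -0.04, 60, 0, 0, 0, -0.08, -0.36, -0.05, 60, 0, 0, 0, -0.08, -0.36, -0.05, 60, 0, 0, 0, -0.08, -0.36, -0.05, 60])

```text
clock: 40.9
position: [0.576, -0.3446, 0.2612]
ee_rot: [0.005, -3.139, -0.003]
force: [0.0, 0.5, 1.0]
width: 0.65
gripper_force: 0.0
```

```bash
python3 - <<'E'
from h import *
st(); snap("w7",box=(140,60,480,315),gain=1.1)
E
```

```text
{'clock': 40.9, 'position': [0.576, -0.3446, 0.2612], 'ee_rot': [0.0045, -3.1391, -0.0029], 'force': [0.031, 0.4797, 1.01], 'width': 0.6499, 'gripper_force': 0.0, 'joints': [0.3123, 0.5055, 0.2344, 1.4356, -0.1206, 1.2175, 2.1342]}
```

View pics/w7.png

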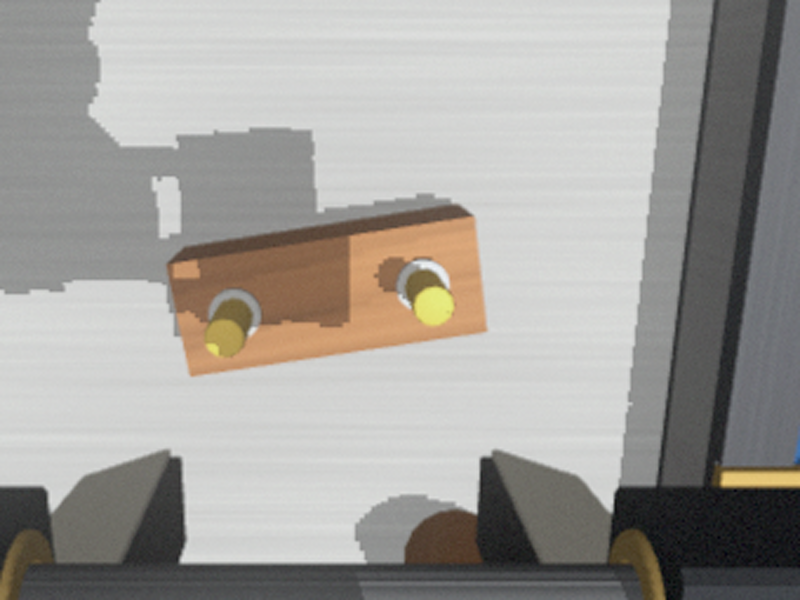

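The pin grip tops are at crop (433,306) and (225,338), with their flanges at (423,285) and (234,315).

```bash
python3 - <<'E'
from h import *
k=800/340; f=lambda p,z: wr("w7",p,z,k,140,60).round(4)
print("right-img pin",f((433,306),.09),f((424,285),.052)," left",f((225,338),.09),f((234,315),.052))
print("stand corners",[f(p,.048).tolist() for p in((474,216),(487,331),(190,376),(168,263))])
E
```

```text
right-img pin [ 0.5702 -0.3058  0.09  ] [ 0.57  -0.305  0.052]  left [ 0.5827 -0.3836  0.09  ] [ 0.583  -0.3842  0.052 ]
stand corners [[0.5419, -0.285, 0.048], [0.5906, -0.277, 0.048], [0.6111, -0.4044, 0.048], [0.5617, -0.4114, 0.048]]
```

Request:
arm_command(deltas=[0, 0, 0, -0.007, 0.04, -0.03, 36, 0, 0, 0, -0.007, 0.04, -0.07, 36, 0, 0, 0, -0.007, 0.04, -0.11, 36, 0, 0, 0, -0.007, 0.04, -0.14, 36, 0, 0, 0, -0.007, 0.04, -0.165, 36, 0, 0, 0, -0.007, 0.04, -0.185, 36, 0, 0, 0, -0.007, 0.04, -0.187, 36, 0, 0, 0, -0.007, 0.04, -0.187, 36, 0, 0, 0, -0.007, 0.04, -0.187, 8, 0, 0, 0, -0.007, 0.04, -0.187, 8, 0, 0, 0, -0.007, 0.04, -0.187, 8, 0, 0, 0, -0.007, 0.04, -0.187, 8, 0, 0, 0, -0.007, 0.04, -0.187, 8, 0, 0, 0, -0.007, 0.04, -0.187, 8], force=25)

```text
clock: 42.35
position: [0.5706, -0.3053, 0.0767]
ee_rot: [-0.006, 3.14, -0.0]
force: [-0.4, 0.8, 6.4]
width: 0.165
gripper_force: 25.0
```

Request:
arm_command(deltas=[0, 0, 0, 0, 0, 0.03, 8, 0, 0, 0, 0, 0, 0.06, 8, 0, 0, 0, 0, 0, 0.1, 8, 0, 0, 0, 0.02, 0.04, 0.12, 8, 0, 0, 0, 0.04, 0.08, 0.12, 8, 0, 0, 0, 0.06, 0.12, 0.12, 8, 0, 0, 0, 0.08, 0.16, 0.12, 8, 0, 0, 0, 0.094, 0.18, 0.1, 8, 0, 0, 0, 0.094, 0.18, 0.08, 8, 0, 0, 0, 0.094, 0.18, 0.072, 8, 0, 0, 0, 0.094, 0.18, 0.072, 8, 0, 0, 0, 0.094, 0.18, 0.072, 8, 0, 0, 0, 0.094, 0.18, 0.072, 8])

```text
clock: 43.65
position: [0.6644, -0.1263, 0.149]
ee_rot: [-0.004, 3.14, -0.001]
force: [0.6, -0.0, -0.1]
width: 0.17
gripper_force: 25.0
```

```bash
python3 - <<'E'
from h import *
st(); p=sensors.observe()["position"]; print(proj("wrist",[p-[0,0,.0687],p-[0,0,.0287],[.664,-.1255,.0665]]).round(1))
snap("w8",box=(200,160,360,280),gain=1.2)
E
```

```text
{'clock': 43.65, 'position': [0.6644, -0.1263, 0.149], 'ee_rot': [-0.0037, 3.1399, -0.0007], 'force': [0.6363, -0.0479, -0.1437], 'width': 0.1701, 'gripper_force': 24.9952, 'joints': [-0.0105, 0.6016, 0.1884, 1.5578, -0.1267, 0.9925, 1.7878]}
[[280.1 236.8]
 [280.1 264.9]
 [281.3 228.7]]
```

View pics/w8.png

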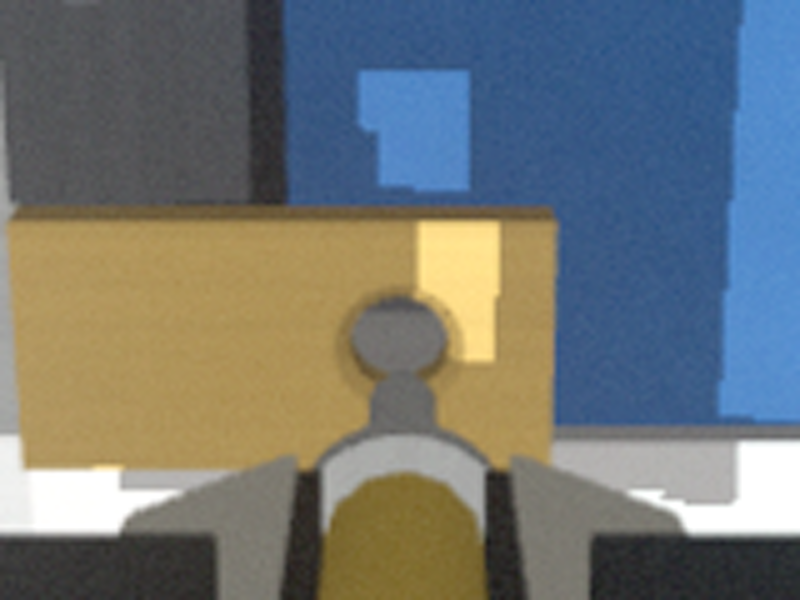

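The hole centre is at crop (400,338). The pin shaft tip is at about (403,384), close to where it was predicted.

```bash
python3 - <<'E'
from h import *
f=lambda p,z: wr("w8",p,z,5,200,160).round(4)
print("eye",f((400,338),.0665),"tip",f((403,384),.0803), "plate corners",[f(p,.0665).tolist() for p in((22,467),(552,467),(12,220),(553,222))])
st()
E
```

```text
eye [ 0.6633 -0.1264  0.0665] tip [ 0.6644 -0.126   0.0803] plate corners [[0.6813, -0.176, 0.0665], [0.6811, -0.1063, 0.0665], [0.6476, -0.1753, 0.0665], [0.6477, -0.1071, 0.0665]]
{'clock': 43.7, 'position': [0.6644, -0.1261, 0.149], 'ee_rot': [-0.0042, 3.1399, -0.0005], 'force': [0.439, -0.677, 0.0265], 'width': 0.1697, 'gripper_force': 24.9952, 'joints': [-0.0107, 0.6016, 0.1882, 1.5578, -0.1267, 0.9924, 1.7878]}
```

Request:
arm_command(deltas=[0, 0, 0, -0.0005, 0, -0.008, 8, 0, 0, 0, -0.0005, 0, -0.014, 8, 0, 0, 0, -0.0005, 0, -0.02, 8, 0, 0, 0, -0.0005, 0, -0.025, 8, 0, 0, 0, -0.0005, 0, -0.03, 8, 0, 0, 0, -0.0005, 0, -0.03, 8])

```text
clock: 44.3
position: [0.663, -0.125, 0.1167]
ee_rot: [0.006, -3.14, -0.0]
force: [-1.1, -0.3, -0.3]
width: 0.165
gripper_force: 25.0
```

Request:
arm_command(deltas=[0, 0, 0, 0.0005, -0.0005, -0.007, 8, 0, 0, 0, 0.0005, -0.0005, -0.013, 8, 0, 0, 0, 0.0005, -0.0005, -0.018, 8, 0, 0, 0, 0.0005, -0.0005, -0.021, 8, 0, 0, 0, 0.0005, -0.0005, -0.023, 8, 0, 0, 0, 0.0005, -0.0005, -0.0245, 8, 0, 0, 0, 0.0005, -0.0005, -0.0245, 8])

```text
clock: 45.0
position: [0.664, -0.1256, 0.0952]
ee_rot: [-0.006, 3.141, 0.001]
force: [-6.8, 1.4, 16.6]
width: 0.165
gripper_force: 25.0
```

Request:
arm_command(deltas=[0, 0, 0, 0, 0, 0.001, 34, 0, 0, 0, 0, 0, 0.001, 34, 0, 0, 0, 0, 0, 0.001, 34, 0, 0, 0, 0, 0, 0.03, 34, 0, 0, 0, 0, 0, 0.07, 34, 0, 0, 0, -0.015, -0.04, 0.09, 34, 0, 0, 0, -0.03, -0.085, 0.09, 34, 0, 0, 0, -0.045, -0.13, 0.09, 34, 0, 0, 0, -0.06, -0.175, 0.09, 34, 0, 0, 0, -0.075, -0.22, 0.09, 34, 0, 0, 0, -0.081, -0.258, 0.08, 34, 0, 0, 0, -0.081, -0.258, 0.08, 34, 0, 0, 0, -0.081, -0.258, 0.08, 34])

```text
clock: 46.3
position: [0.5822, -0.3846, 0.1724]
ee_rot: [0.002, -3.14, -0.001]
force: [-0.8, 0.5, -0.9]
width: 0.37
gripper_force: 0.0
```

```bash
python3 - <<'E'
from h import *
st(); c=cal("wrist"); im=optics.get_image("wrist"); h=cv2.cvtColor(im,cv2.COLOR_BGR2HSV)
cv2.imwrite("pics/w9_raw.png",im)
m=cv2.inRange(h,(24,130,60),(36,255,255)); m[300:]=0; k,l,s,ce=cv2.connectedComponentsWithStats(m)
for i in range(1,k):
    if s[i,4]>100: print(s[i].tolist(),ce[i].round(1))
print(proj("",[[.583,-.384,.09],[.583,-.384,.052]],c).round(1))
E
```

```text
{'clock': 46.3, 'position': [0.5822, -0.3846, 0.1724], 'ee_rot': [0.0022, -3.1405, -0.0007], 'force': [-0.8486, 0.4683, -0.9421], 'width': 0.3695, 'gripper_force': 0.0, 'joints': [0.3766, 0.6161, 0.2146, 1.4707, -0.1405, 1.071, 2.1927]}
[[281.  230.8]
 [280.8 213.8]]
```

Request:
arm_command(deltas=[0, 0, 0, 0, 0, -0.04, 34, 0, 0, 0, 0, 0, -0.07, 34, 0, 0, 0, 0, 0, -0.09, 34, 0, 0, 0, 0, 0, -0.0975, 34, 0, 0, 0, 0, 0, -0.0975, 34, 0, 0, 0, 0, 0, -0.0975, 8, 0, 0, 0, 0, 0, -0.0975, 8, 0, 0, 0, 0, 0, -0.0975, 8, 0, 0, 0, 0, 0, -0.0975, 8, 0, 0, 0, 0, 0, -0.0975, 8, 0, 0, 0, 0, 0, -0.0975, 8])

```text
clock: 47.45
position: [0.5838, -0.384, 0.0771]
ee_rot: [-0.006, 3.14, -0.001]
force: [0.4, 0.5, 6.6]
width: 0.17
gripper_force: 25.0
```

Request:
arm_command(deltas=[0, 0, 0, 0, 0, 0.03, 8, 0, 0, 0, 0, 0, 0.07, 8, 0, 0, 0, 0, 0.02, 0.11, 8, 0, 0, 0, 0.01, 0.06, 0.13, 8, 0, 0, 0, 0.02, 0.105, 0.145, 8, 0, 0, 0, 0.03, 0.15, 0.145, 8, 0, 0, 0, 0.04, 0.195, 0.145, 8, 0, 0, 0, 0.045, 0.24, 0.145, 8, 0, 0, 0, 0.05, 0.285, 0.145, 8, 0, 0, 0, 0.06, 0.33, 0.145, 8, 0, 0, 0, 0.065, 0.375, 0.145, 8, 0, 0, 0, 0.07, 0.42, 0.145, 8, 0, 0, 0, 0.08, 0.465, 0.14, 8, 0, 0, 0, 0.081, 0.51, 0.12, 8, 0, 0, 0, 0.081, 0.538, 0.1, 8, 0, 0, 0, 0.081, 0.538, 0.08, 8, 0, 0, 0, 0.081, 0.538, 0.072, 8, 0, 0, 0, 0.081, 0.538, 0.072, 8, 0, 0, 0, 0.081, 0.538, 0.072, 8])

```text
clock: 49.35
position: [0.6647, 0.1529, 0.1487]
ee_rot: [-0.003, 3.141, -0.001]
force: [-0.6, 0.2, -0.1]
width: 0.169
gripper_force: 25.0
```

```bash
python3 - <<'E'
from h import *
st(); snap("w10",box=(200,160,360,280),gain=1.2)
E
```

```text
{'clock': 49.35, 'position': [0.6647, 0.1529, 0.1487], 'ee_rot': [-0.003, 3.1405, -0.0006], 'force': [-0.5508, 0.164, -0.085], 'width': 0.169, 'gripper_force': 24.9894, 'joints': [-0.3964, 0.6094, 0.1459, 1.5381, -0.0982, 1.0003, 1.3493]}
```

View pics/w10.png

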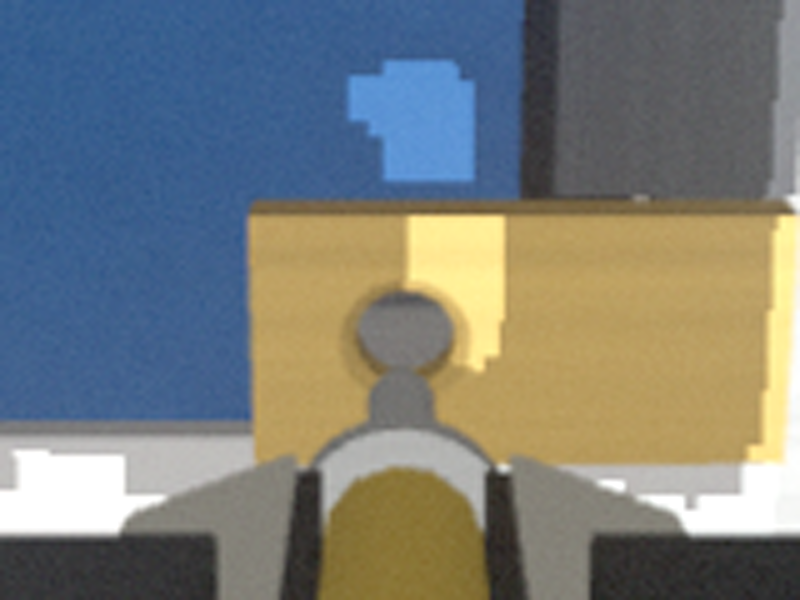

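The hole centre is at (405,333) and the tip is at x=402. A correction of about −1 mm in x and +0.5 mm in y is enough.

Request:
arm_command(deltas=[0, 0, 0, -0.001, 0.0005, -0.008, 8, 0, 0, 0, -0.001, 0.0005, -0.014, 8, 0, 0, 0, -0.001, 0.0005, -0.02, 8, 0, 0, 0, -0.001, 0.0005, -0.025, 8, 0, 0, 0, -0.001, 0.0005, -0.03, 8, 0, 0, 0, -0.001, 0.0005, -0.03, 8])

```text
clock: 50.0
position: [0.6625, 0.1548, 0.1167]
ee_rot: [0.006, -3.14, 0.001]
force: [0.1, -0.5, -0.5]
width: 0.166
gripper_force: 25.0
```

Request:
arm_command(deltas=[0, 0, 0, 0.0005, -0.0005, -0.007, 8, 0, 0, 0, 0.0005, -0.0005, -0.013, 8, 0, 0, 0, 0.0005, -0.0005, -0.018, 8, 0, 0, 0, 0.0005, -0.0005, -0.021, 8, 0, 0, 0, 0.0005, -0.0005, -0.023, 8, 0, 0, 0, 0.0005, -0.0005, -0.0245, 8, 0, 0, 0, 0.0005, -0.0005, -0.0245, 8])

```text
clock: 50.7
position: [0.6636, 0.1542, 0.0955]
ee_rot: [-0.006, 3.141, 0.001]
force: [-7.7, -2.5, 18.8]
width: 0.163
gripper_force: 25.0
```

Seated. I'm releasing, rising clear and looking.

Request:
arm_command(deltas=[0, 0, 0, 0, 0, 0.001, 34, 0, 0, 0, 0, 0, 0.001, 34, 0, 0, 0, 0, 0, 0.001, 34, 0, 0, 0, 0, 0, 0.03, 34, 0, 0, 0, 0, 0, 0.08, 34, 0, 0, 0, 0, -0.04, 0.12, 34, 0, 0, 0, 0, -0.08, 0.16, 34, 0, 0, 0, 0, -0.12, 0.2, 34, 0, 0, 0, 0, -0.14, 0.22, 34, 0, 0, 0, 0, -0.14, 0.22, 34, 0, 0, 0, 0, -0.14, 0.22, 34])

```text
clock: 51.8
position: [0.6639, 0.0133, 0.3139]
ee_rot: [-0.003, 3.14, 0.0]
force: [-0.1, 0.7, -0.8]
width: 0.372
gripper_force: 0.0
```

```bash
python3 - <<'E'
from h import *
st(); a=optics.get_image("wrist")[80:270,90:470]; b=optics.get_image("side")[160:350,180:560]; cv2.imwrite("pics/fs.png",optics.get_image("scene"))
im=np.vstack([a,b]); cv2.imwrite("pics/f1.png",cv2.resize(im,(600,600),interpolation=cv2.INTER_CUBIC))
s=cv2.imread("pics/fs.png"); cv2.imwrite("pics/f2.png",cv2.resize(s,(800,600),interpolation=cv2.INTER_CUBIC))
E
```

```text
{'clock': 51.8, 'position': [0.6639, 0.0133, 0.3139], 'ee_rot': [-0.0026, 3.14, 0.0005], 'force': [-0.0755, 0.671, -0.7555], 'width': 0.3722, 'gripper_force': 0.0, 'joints': [-0.22, 0.4586, 0.1889, 1.3758, -0.0863, 1.3135, 1.5441]}
```

View pics/f1.png

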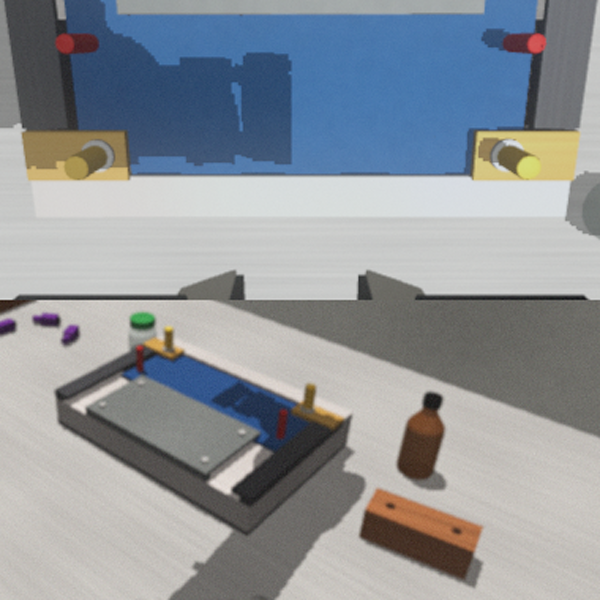

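View pics/f2.png

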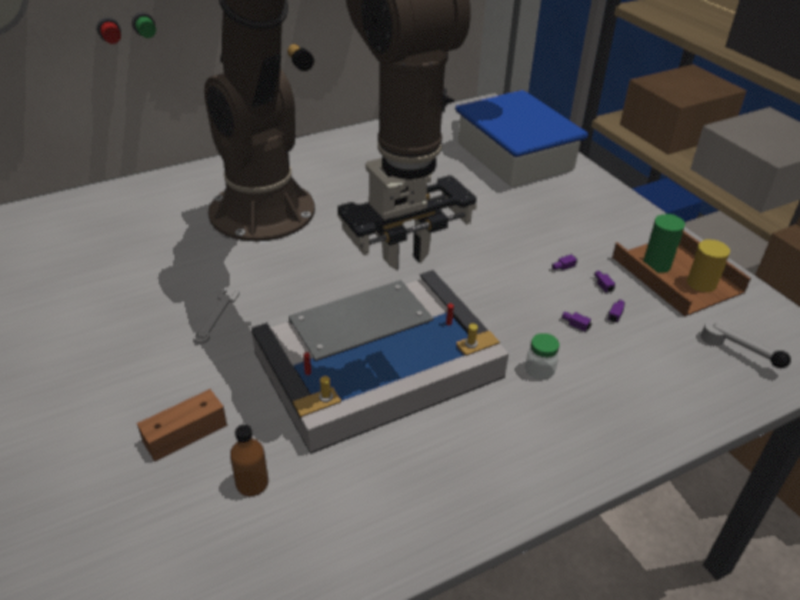

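The cover is home and square with both pins upright in their eyes, the flanges on the plates at (105,152) and (505,152) in the wrist crop. No loose parts are left on the bench except the purple look-alikes, and the oil bottle, jar and spanner are where they started. I'm handing the job in.

```bash
python3 -c "
from cell import arm
print(arm.sign_off())"
```

```text
the job is handed in; nothing more can be done
None
```

The job is handed in at about 52 s of robot time: both cartridges and the collar are in the well (no valve block was present), the cover is fully home and square, and both pins sit flange-down in their eyes; no verdict came back.

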